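# Brace the seasoning jar in the stall caddy and unscrew its lid

### The job

Slide the closed square stoneware jar along the counter, never lifting it, all the way into the open bay of the steel caddy so that the bay walls keep it from turning. There, unscrew its tight lid counter-clockwise, turning only until the threads let go (well under a quarter turn), and raise it straight up without pulling the jar up. Finish while still holding the lid in the gripper, level and still, about two centimetres above the jar's mouth, with the jar left standing in the bay; leave the skewer cup, the napkin box and the paper cups alone.

Things in the scene. Friction and masses are not known exactly. Their poses are not given: they have to be found in the camera images.
- jar: Dark brown glazed stoneware jar, 0.3 to 0.65 kg, loose. Square body 66 x 66 mm, upright sides, 45 mm high; round shoulder sloping from 62 mm wide at 45 mm height to 50 mm at 55 mm; neck 44 mm wide, rim at 83 mm. Origin: centre of the underside; x, y square to its sides, z up. Slides easily (friction 0.2) when pushed; on the open counter it turns along with its tight lid.
- jar_rim (a point): Centre of the jar's mouth, 83 mm above its underside, on its axis. The neck below it carries three short ramped right-handed thread starts, 120 degrees apart, each ending in a stop.
- lid: Aluminium screw lid, ribbed rim, 60 mm across, 25 mm high, 75 g. Origin: centre of its lower edge, 62 mm above the jar's underside when closed (top at 87, 7 mm free above the shoulder): grip it across from above, fingertips just over the 55 mm level. A springy gasket pushes lid and jar apart with about 25 N, so it takes up to 0.7 N m to turn: grip with 60 N or more.
- lid_mark (a point): Dark dash on the lid's top, 27 mm from its axis, 25 mm above its lower edge; at the start along the jar's x axis within 6 degrees. Turned counter-clockwise from above against the jar, the lugs leave the threads after 40 to 55 degrees; the lid then lifts off freely. Near 90 degrees they meet the next thread's stop. Lifted too early, it pulls the jar up.
- caddy: Sheet-steel caddy screwed to the counter. In front a bay for the jar, 72 mm wide inside, three walls 30 mm high, no floor, open on the caddy's -x side; behind it a box of lying toothpicks, as high, reaching 96 mm in +x. Origin: on the counter where the jar's centre is when home; back wall's inner face 33.5 mm from it in +x. Any side of the jar may face that wall.
- bay_mouth (a point): On the counter, middle of the bay's mouth, 62 mm from the caddy's origin in its -x. Here two lips flare out to 96 mm; the straight side walls (3 mm thick) begin 22 mm further in. In the bay the jar can turn about 5 degrees before the walls stop it.
- skewer_cup: Bystander: black ribbed cup 58 mm in diameter, 85 mm high, with wooden skewers up to 115 mm high. Origin: centre of the underside.
- napkin_box: Bystander: wooden napkin box 110 x 120 x 80 mm, napkins up to 110 mm. Origin: centre of the underside.
- cup_stack: Bystander: stack of upturned white paper cups, 72 mm in diameter, 110 mm high. Origin: centre of the underside.
Mind the look-alikes: they are no part of the job. Leave any orange look-alike of the jar alone.

How it is judged:
On the way, in this order (a step that is already met when the one before it is completed fails the run):
1. the closed jar stands home in the caddy's bay (horizontal distance between jar and caddy below 0.011 m and height (world z) of jar below 0.006 m and z of lid in the frame of jar below 0.068 m), for 0.2 s.
2. in the bay, the lid is turned until the threads let go (horizontal distance between jar and caddy below 0.015 m and x of lid_mark in the frame of jar below 0.0195 m and y of lid_mark in the frame of jar above 0.015 m), for 0.05 s.
At the end, for the whole second after the job is handed in: The jar stands upright on the counter in the bay, its centre within 15 mm of the home point; the lid is held by the fingers, still, level within 0.15 rad, over the mouth (centres within 18 mm), its lower edge 4 to 50 mm above the jar's rim, touching the jar no more (horizontal distance between jar and caddy below 0.015 m and height (world z) of jar below 0.006 m and angle between jar's own z axis and vertical below 0.06 rad and z of lid in the frame of jar between 0.087 and 0.133 m and horizontal distance between lid and jar below 0.018 m and angle between lid's own z axis and vertical below 0.15 rad and linear speed of lid below 0.02 m/s and contact force between lid and the fingers above 2 N and contact force between lid and jar below 0.05 N); the arm keeps its last pose, push and grip.
It fails at once if the jar is lifted off the counter (height (world z) of jar above 0.01 m).
It fails at once if the jar is tipped (angle between jar's own z axis and vertical above 0.26 rad).
It fails at once if the lid, still on the jar, is turned on by about a quarter turn, into the next thread (z of lid in the frame of jar below 0.073 m and x of lid_mark in the frame of jar below 0.0024 m).
It fails at once if the skewer cup, the napkin box or the paper cups are disturbed (distance of any of skewer_cup, napkin_box, cup_stack from where it was at the start of the episode above 0.02 m).
It also fails if it takes over 61 s, if anything falls off the work surface, if the arm or the gripper's body presses on something with over 40 N, if the wrist force passes 120 N, or if a joint passes its speed limit or range.

### The arm

A 6-joint arm with a two-finger parallel gripper is mounted at the origin on the work surface. World frame = base frame: x ahead of the robot, y to its left, z up, the work surface at z = 0. Lengths are in m, angles in rad, forces in N, time in s.
With the tool pointing down it reaches from about 0.275 to 0.775 m from the base axis. Payload 14.6 kg.
Tool frame: the origin (TCP) lies on the centre line of the jaws, within the pads' length; the fingertips stand 25 mm ahead of it and the grasp point (between the pads) lies 6 mm ahead of it; z points along the fingers, y is the direction in which the jaws open and shut (so a half turn about z gives the same grasp; the last joint's range is limited). The gripper opens to 85 mm and grips with 20 to 120 N. Pads are 22 mm wide; open, the fingers measure 114 mm over their backs; the gripper's body (76 mm by 85 mm) begins 54 mm behind the grasp point. The pads swing forward as they close: fully open they stand 13 mm farther back than shut.
Start: joints at [1.018, 0.263, -0.048, 1.259, 0, 1.415], TCP at [0.203, 0.484, 0.256] pointing down, gripper open.
Joint ranges: [-2.65, 2.65], [-0.89, 1.7], [-1.18, 1.37], [-2.13, 2.11], [-1.35, 1.29], [-3.14, 3.14]. Speed limits (rad/s): [1.89, 1.89, 2.57, 2.79, 3.14, 3.14].

### API

Orientations are given as a unit quaternion [w, x, y, z].
In Python, from rig import read_state, eyes, manip gives the robot as it stands.
- The arm moves only by the tool send_rows, never from a script. Its argument "rows" is a list of rows, each a list of 2 entries, a list of its own where there are three numbers: the shift along the tool's x, y, z in m, then the turn about the tool's z in rad. In form: [[[dx, dy, dz], roll], ...]. A call has 1 to 10 rows; each row shifts and turns the commanded pose from where the row before left it, along the tool's axes as they then stand; what a row does not reach is not made up. A row lasts 1/12 s, in which the tool goes at most 41.7 mm and 7.16 degrees, less where a joint would pass 70% of its speed; a pose out of reach is approached as far as the arm can. A call is refused whole if a number of a shift passes 0.0417 or a number of a turn 0.125, either way. A call with a gripper value outside its range is refused whole. "jaw" is the opening, from 0 (shut) to 1 (fully open), set as the call begins (left out, the last holds). The fingers move at their own pace and stop on an object; the grip force is fixed at half the most. Time passes only in rows, so rows that do not move let the fingers close. It gives the time, the measured TCP pose, the force and the opening at its end, in the units of the state.
- read_state(): the state, without advancing time (a new reading comes with each control period).
- eyes.get_image(name): name is "scene" or "top" or "wrist"; returns (picture, depth): 400x640x3 uint8, blue, green, red; 400x640 float32, m along the optical axis (not along the pixel's ray), 0 where there is no reading.
- eyes.camera_params(name): a dict with "camera_matrix" (3x3 intrinsics, pixels), "rvec" (rotation vector, rad) and "tvec" (3), from world to camera coordinates, as OpenCV has them; the wrist camera has in their place "hand_eye" (4x4, takes a point from camera to tool coordinates, whose origin is the TCP and whose axes are the flange's). Camera axes: x right, y down, z forward; pixel columns grow to the right and rows downward; lengths in m; the calibration is good to about 2 mm. A picture is of the moment at which its call begins: read the wrist's pose just before it. camera_params takes no time and is no camera call.
- manip.job_done(): hands the job in, once; it reports no verdict.
The state is a dict: "time_s": time; "joint_pos": joint angles; "qvel": joint speeds; "tau": joint torques, N m; "ee_pos": TCP position; "tool_rot": TCP orientation; "force": force on the tool from outside, world axes, zero at the start; "wrist_torque": the same for the moment, N m; "grip_width": finger opening in m.
Only numpy, scipy, OpenCV 4.12 (cv2) and the standard library are available. Lean on these libraries where they do the work, as an engineer would, in place of code of your own. Each camera call takes 0.05 s, during which the arm holds its last target. There are 200 camera calls.

## Working session

There is one attempt and no reset: what is moved stays moved. The work goes in short steps, Python scripts to look and compute and a tool call to move; the robot and the scene stay as the last step left them, time stands still between calls to the robot, and variables do not carry over. Pictures are saved under pics/ and viewed, about 8 in all and at most 12, crops included, and the job is handed in when it is done.

Besides the shell and the picture viewer there is one more tool, called after "Request:" as name([rows], argument=value, ...), one row to a line, values as JSON. send_rows: Moves the arm, as the interface text tells. Its arguments: {"type":"object","properties":{"rows":{"type":"array","items":{"type":"array"}},"jaw":{"type":"number"}},"required":["rows"]}

```bash
mkdir -p pics; cat > h.py <<'E'
import numpy as np, cv2
from rig import read_state, eyes, manip
from scipy.spatial.transform import Rotation as R
def cloud(name,d,st=None):
    p=eyes.camera_params(name);K=p["camera_matrix"];v,u=np.mgrid[0:d.shape[0],0:d.shape[1]]
    c=np.stack([(u-K[0][2])/K[0][0]*d,(v-K[1][2])/K[1][1]*d,d],-1)
    if name=="wrist":
        H=np.array(p["hand_eye"]);t=c@H[:3,:3].T+H[:3,3]
        q=st["tool_rot"];r=R.from_quat([q[1],q[2],q[3],q[0]])
        return r.apply(t.reshape(-1,3)).reshape(t.shape)+st["ee_pos"]
    Rm=cv2.Rodrigues(np.array(p["rvec"],float))[0]
    return (c-np.array(p["tvec"]).ravel())@Rm
E
python3 - <<'E'
from h import *
s=read_state();print(s)
for n in("scene","top"):
    im,d=eyes.get_image(n);cv2.imwrite(f"pics/{n}0.png",im);np.save(n+".npy",d);np.save(n+"im.npy",im)
    np.save(n+"c.npy",cloud(n,d))
E
```

```text
{'time_s': 0.0, 'joint_pos': array([ 1.01767468e+00,  2.63507142e-01, -4.89251902e-02,  1.25937766e+00,
       -8.86068697e-06,  1.41549814e+00]), 'qvel': array([0.00040605, 0.00177676, 0.0011697 , 0.00064433, 0.00144269,
       0.00131913]), 'tau': array([-2.22521936e-03, -6.37619376e+01,  3.84570265e+01,  1.37476763e-02,
       -2.50124585e-04, -3.43515160e-05]), 'ee_pos': array([0.20327202, 0.48379465, 0.25583757]), 'tool_rot': array([-1.71638735e-04,  1.97602607e-01,  9.80282078e-01, -4.76904008e-04]), 'force': array([ 0.28427157,  0.72044573, -0.00102809]), 'wrist_torque': array([-0.00511453, -0.03879608, -0.01629306]), 'grip_width': 0.08541204606109562}
```

View pics/scene0.png

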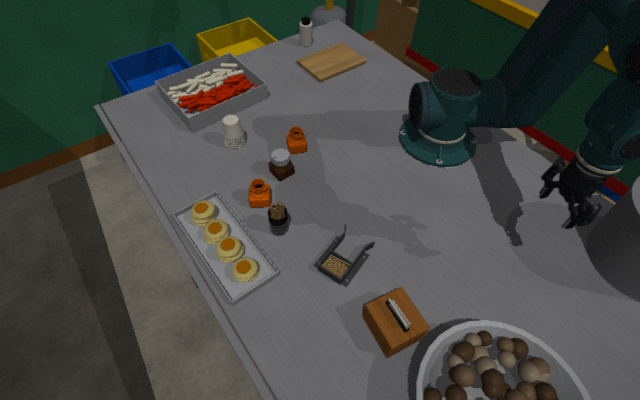

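View pics/top0.png

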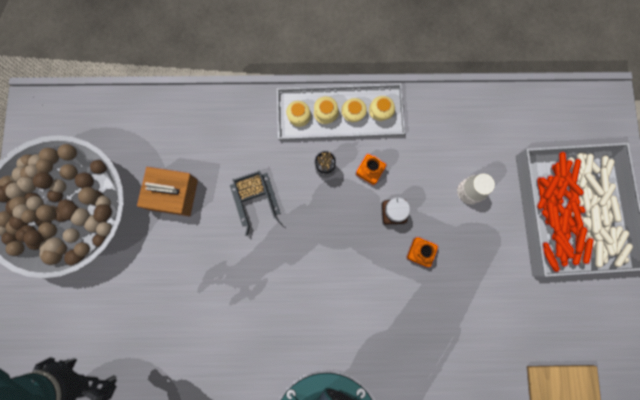

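Candidates: the brown jar with its silver lid at top pixel (396,210). The orange look-alikes are at (372,168) and (423,252). The white paper cups are at (478,188) and the skewer cup at (326,162). I choose (396,210). The caddy is at (257,200), with its bay open toward the robot (down in the picture).

```bash
python3 - <<'E'
from h import *
im=np.load("topim.npy");c=np.load("topc.npy")
a=cv2.resize(im[150:260,220:320],None,fx=5,fy=5,interpolation=cv2.INTER_CUBIC)
b=cv2.resize(im[185:240,370:425],None,fx=10,fy=10,interpolation=cv2.INTER_CUBIC)[:550,:290+0] if 0 else cv2.resize(im[182:237,370:425],None,fx=5,fy=5,interpolation=cv2.INTER_CUBIC)
o=np.zeros((550,780,3),np.uint8);o[:,:500]=a;o[:275,505:780]=b
cv2.imwrite("pics/crop.png",o)
for n,(u,v) in dict(lid=(398,209),jar=(385,222),cup=(326,162),nap=(167,190),stack=(484,184),o1=(372,165),o2=(425,250),table=(330,300),cad=(250,186)).items(): print(n,c[v,u].round(3))
# regions by height
def reg(u0,u1,v0,v1,z0,z1):
    p=c[v0:v1,u0:u1].reshape(-1,3);return p[(p[:,2]>z0)&(p[:,2]<z1)]
p=reg(378,415,192,230,.08,.1);print("lid",len(p),p.mean(0),p.min(0),p.max(0))
(x,y),r=cv2.minEnclosingCircle(p[:,:2].astype(np.float32));print(x,y,r)
for n,b,z in(("jar",(375,415,190,232),(.02,.05)),("cad",(222,295,160,245),(.02,.04)),("o1",(352,392,148,190),(.02,.1)),("o2",(403,444,232,272),(.02,.1)),("cup",(310,342,146,180),(.05,.12)),("stack",(455,500,168,210),(.05,.12)),("nap",(130,205,155,220),(.05,.12))):
    p=reg(*b,*z);print(n,len(p),p.min(0).round(3),p.max(0).round(3),cv2.minAreaRect(p[:,:2].astype(np.float32)))
# caddy height map crop
K=eyes.camera_params("top");print(K)
E
```

```text
lid [ 0.557 -0.193  0.087]
jar [ 0.528 -0.165  0.042]
cup [ 0.692 -0.008  0.062]
nap [0.612 0.402 0.104]
stack [ 0.616 -0.413  0.112]
o1 [ 0.682 -0.132  0.06 ]
o2 [ 0.451 -0.265  0.059]
table [ 0.323 -0.014  0.001]
cad [0.636 0.204 0.022]
lid 426 [ 0.55682939 -0.19151389  0.08704043] [ 0.52649771 -0.2220194   0.08044259] [ 0.58671354 -0.16197056  0.0930953 ]
0.5567981004714966 -0.19172613322734833 0.030511343851685524
jar 199 [ 0.524 -0.225  0.02 ] [ 0.589 -0.159  0.05 ] ((0.5567088723182678, -0.19189384579658508), (0.06618479639291763, 0.06575097143650055), 0.9844777584075928)
cad 536 [0.499 0.116 0.02 ] [0.677 0.252 0.038] ((0.5909759998321533, 0.18975132703781128), (0.1601872593164444, 0.10157094150781631), 18.21257972717285)
o1 591 [ 0.635 -0.174  0.02 ] [ 0.719 -0.09   0.088] ((0.6778960824012756, -0.13143309950828552), (0.06585565209388733, 0.06764174997806549), 58.599334716796875)
o2 642 [ 0.407 -0.302  0.02 ] [ 0.487 -0.222  0.09 ] ((0.44771409034729004, -0.2632570266723633), (0.06639248132705688, 0.06655499339103699), 66.44695281982422)
cup 405 [ 0.659 -0.032  0.05 ] [0.717 0.024 0.117] ((0.6876506209373474, -0.004664815962314606), (0.05676304176449776, 0.056900039315223694), 61.83124542236328)
stack 656 [ 0.58 -0.44  0.05] [ 0.653 -0.377  0.115] ((0.6149111986160278, -0.4078398048877716), (0.07185801863670349, 0.06253594160079956), 15.981466293334961)
nap 2044 [0.555 0.353 0.05 ] [0.68  0.488 0.112] ((0.6187205910682678, 0.4222199320793152), (0.12322070449590683, 0.11106479167938232), 80.30717468261719)
{'camera_matrix': array([[427.13461054,   0.        , 327.60969322],
       [  0.        , 427.13461054, 197.1281763 ],
       [  0.        ,   0.        ,   1.        ]]), 'rvec': array([ 2.12436538, -2.15427845,  0.18558095]), 'tvec': array([-0.00252005,  0.597333  ,  1.10414883])}
```

View pics/crop.png

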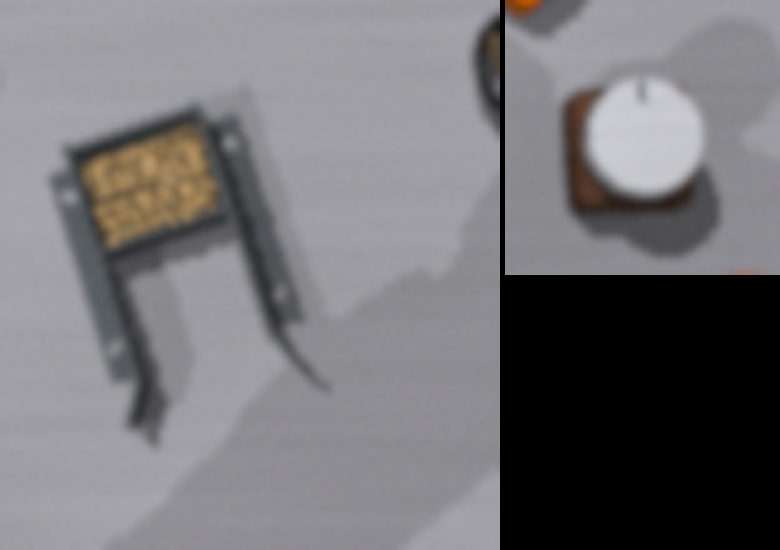

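The crop shows the lid centred at crop pixel (645,137) with its dash at (643,90), along world +x. The brown square body's sides are parallel to the world axes, and the bay opens toward the robot at about 18° yaw. From the depth data:
- **Jar:** (0.557, -0.192), yaw about 1°.
- **Caddy origin:** about (0.575, 0.184), yaw 18.2°.

Next I move over the jar.

Request:
send_rows([
  [[-0.0294,-0.0243,0],0],
  [[-0.0294,-0.0243,0],0],
  [[-0.0294,-0.0243,0],0],
  [[-0.0294,-0.0243,0],0],
  [[-0.0294,-0.0243,0],0],
  [[-0.0294,-0.0243,0],0],
  [[-0.0294,-0.0243,0],0],
  [[-0.0294,-0.0243,0],0],
  [[-0.0294,-0.0243,0],0],
  [[-0.0294,-0.0243,0],0],
], jaw=1)

```text
time_s: 0.93
ee_pos: [0.3805, 0.1442, 0.2563]
tool_rot: [0.0, 0.198, 0.98, 0.0]
force: [0.3, 1.3, 0.3]
grip_width: 0.0854
```

Request:
send_rows([
  [[-0.0294,-0.0243,0],0],
  [[-0.0294,-0.0243,0],0],
  [[-0.0294,-0.0243,0],0],
  [[-0.0294,-0.0243,0],0],
  [[-0.0294,-0.0243,0],0],
  [[-0.0294,-0.0243,0],0],
  [[-0.0294,-0.0243,0],0],
  [[-0.0294,-0.0243,0],0],
  [[-0.0294,-0.0243,0],0],
  [[-0.0294,-0.0243,0],0],
])

```text
time_s: 1.77
ee_pos: [0.5576, -0.1937, 0.256]
tool_rot: [-0.0, 0.198, 0.98, 0.0]
force: [0.2, 0.0, -0.1]
grip_width: 0.0856
```

Request:
send_rows([
  [[0,0,0],-0.1],
  [[0,0,0],-0.1],
  [[0,0,0],-0.1],
  [[0,0,0],-0.1],
  [[0,0,0],0],
])

```text
time_s: 2.18
ee_pos: [0.5571, -0.1919, 0.2559]
tool_rot: [-0.0, -0.003, 1.0, 0.0]
force: [0.6, 0.0, 0.7]
grip_width: 0.0853
```

```bash
python3 - <<'E'
from h import *
s=read_state();im,d=eyes.get_image("wrist");cv2.imwrite("pics/w1.png",im)
c=cloud("wrist",d,s);p=c.reshape(-1,3)
m=(d.ravel()>0)&(np.hypot(p[:,0]-.557,p[:,1]+.192)<.06)
l=p[m&(p[:,2]>.08)&(p[:,2]<.095)];print(len(l),l.mean(0),cv2.minEnclosingCircle(l[:,:2].astype(np.float32)))
j=p[m&(p[:,2]>.02)&(p[:,2]<.05)];print(len(j),cv2.minAreaRect(j[:,:2].astype(np.float32)))
E
```

```text
2681 [ 0.557203   -0.19215964  0.08660263] ((0.5581581592559814, -0.1923547387123108), 0.030750609934329987)
765 ((0.5569555163383484, -0.1923145204782486), (0.0633935034275055, 0.06542319059371948), 0.3412821590900421)
```

View pics/w1.png

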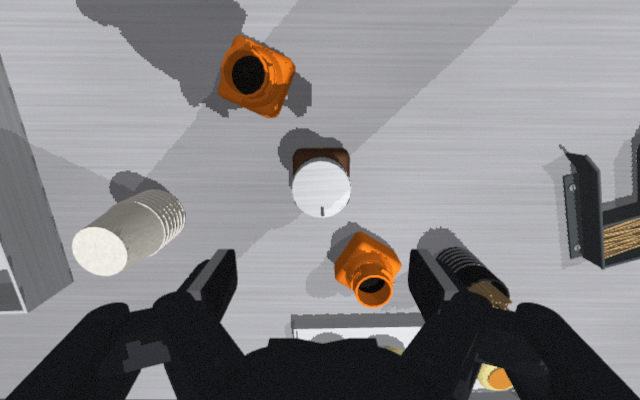

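The wrist picture shows the lid at (321,188) with its dash at the bottom edge (+x). Its measured position agrees with the top camera to within 1 mm. I descend and grip.

Request:
send_rows([
  [[0,0,0.03],0],
  [[0,0,0.03],0],
  [[0,0,0.03],0],
  [[0,0,0.03],0],
  [[0,0,0.025],0],
  [[0,0,0.015],0],
  [[0,0,0.01],0],
  [[0,0,0.006],0],
  [[0,0,0],0],
])

```text
time_s: 2.98
ee_pos: [0.557, -0.1917, 0.0796]
tool_rot: [-0.0, -0.0, 1.0, 0.0]
force: [-0.3, 0.3, 0.5]
grip_width: 0.0851
```

Request:
send_rows([
  [[0,0,0],0],
  [[0,0,0],0],
  [[0,0,0],0],
  [[0,0,0],0],
  [[0,0,0],0],
  [[0,0,0],0],
  [[0,0,0],0],
  [[0,0,0],0],
  [[0,0,0],0],
  [[0,0,0],0],
], jaw=0)

```text
time_s: 3.82
ee_pos: [0.5578, -0.1921, 0.0819]
tool_rot: [0.001, -0.001, 1.0, -0.001]
force: [-2.2, 2.3, 9.8]
grip_width: 0.0589
```

Request:
send_rows([
  [[0,0,-0.0015],0],
  [[0.002,0.005,0],0],
  [[0.004,0.0125,0],0],
  [[0.005,0.0165,0],0],
  [[0.006,0.0185,0],0],
  [[0.006,0.0185,0],0],
  [[0.006,0.0185,0],0],
  [[0.006,0.0185,0],0],
  [[0.006,0.0185,0],0],
  [[0.006,0.0185,0],0],
])

```text
time_s: 4.65
ee_pos: [0.5091, -0.0454, 0.0821]
tool_rot: [0.0, -0.001, 1.0, -0.0]
force: [0.6, -1.0, -0.6]
grip_width: 0.0591
```

Request:
send_rows([
  [[0.006,0.0185,0],0],
  [[0.006,0.0185,0],0],
  [[0.006,0.0185,0],0],
  [[0.006,0.0185,0],0],
  [[0.006,0.0185,0],0],
  [[0.006,0.0185,0],0],
  [[0.006,0.0185,0],0],
  [[0.006,0.0185,0],0],
  [[0.006,0.0185,0],0],
  [[0.004,0.0125,0],0],
])

```text
time_s: 5.48
ee_pos: [0.4501, 0.1337, 0.0821]
tool_rot: [0.0, -0.002, 1.0, -0.0]
force: [1.2, -2.8, -0.5]
grip_width: 0.0591
```

Request:
send_rows([
  [[0.002,0.009,0],0],
  [[0,0,0],-0.05],
  [[0,0,0],-0.05],
  [[0,0,0],-0.05],
  [[0,0,0],-0.05],
  [[0,0,0],-0.05],
  [[0,0,0],-0.05],
  [[0,0,0],0],
  [[0,0,0],0],
])

```text
time_s: 6.23
ee_pos: [0.4493, 0.1412, 0.082]
tool_rot: [0.0, -0.15, 0.989, 0.0]
force: [-1.3, 0.7, 3.7]
grip_width: 0.0593
```

```bash
python3 - <<'E'
from h import *
s=read_state();print({k:np.round(s[k],4) for k in("time_s","ee_pos","tool_rot","force","wrist_torque","grip_width","joint_pos")})
im,d=eyes.get_image("top");cv2.imwrite("pics/t2f.png",im)
cv2.imwrite("pics/t2.png",cv2.resize(im[140:300,200:360],None,fx=3.7,fy=3.7,interpolation=cv2.INTER_CUBIC))
s=read_state();iw,dw=eyes.get_image("wrist");cv2.imwrite("pics/w2.png",iw)
np.save("top2c.npy",cloud("top",d));np.save("w2c.npy",cloud("wrist",dw,s))
c=np.load("topc.npy")[160:245,222:295].reshape(-1,3)
for n,c in (("top",c),("wrist",np.load("w2c.npy").reshape(-1,3))):
    a=np.radians(18.2);o=np.array([.5748,.1844]);ex=np.array([np.cos(a),np.sin(a)]);ey=np.array([-ex[1],ex[0]])
    p=(c[:,:2]-o)@np.stack([ex,ey],1);z=c[:,2]
    for lo,hi in((-60,-50),(-40,-30),(-30,-20),(-20,-10),(-10,0),(0,10),(10,20),(20,30)):
        m=(p[:,0]*1e3>lo)&(p[:,0]*1e3<hi)&(z>.026)&(z<.034)&(abs(p[:,1])<.06)
        y=p[m,1]*1e3;L=y[y>0];Q=y[y<0]
        print(n,lo,len(L),L.size and np.percentile(L,[2,50,98]).round(1),len(Q),Q.size and np.percentile(Q,[2,50,98]).round(1))
    m=(abs(p[:,1])<.025)&(z>.026)&(z<.036)&(p[:,0]>.02)&(p[:,0]<.11);x=p[m,0]*1e3
    print(n,"x",x.size and np.percentile(x,[1,5,50,95,99]).round(1))
E
```

```text
{'time_s': np.float64(6.2333), 'ee_pos': array([0.4493, 0.1412, 0.082 ]), 'tool_rot': array([ 3.000e-04, -1.498e-01,  9.887e-01,  1.000e-04]), 'force': array([-1.323 ,  0.7496,  3.7386]), 'wrist_torque': array([0.0167, 0.1138, 0.0459]), 'grip_width': np.float64(0.0593), 'joint_pos': array([ 1.311e-01,  3.009e-01, -5.102e-01,  7.592e-01,  2.000e-04,
       -1.698e-01])}
top -60 7 [42.4 46.8 50.1] 7 [-47.3 -44.8 -40.9]
top -40 5 [36.4 38.7 40.5] 3 [-38.6 -37.1 -36.3]
top -30 5 [36.2 37.9 39.7] 6 [-38.6 -37.3 -35.3]
top -20 5 [36.6 38.7 39.7] 4 [-38.4 -37.2 -35.4]
top -10 7 [36.9 38.4 40.2] 4 [-38.5 -36.7 -35. ]
top 0 6 [36.7 38.2 40.1] 6 [-38.2 -36.7 -35.2]
top 10 8 [36.7 38.3 40.7] 5 [-39.  -37.5 -35.2]
top 20 4 [37.4 38.5 40.2] 7 [-39.2 -37.3 -34.9]
top x [31.8 32.  67.3 94.7 95.1]
wrist -60 13 [41.7 42.9 44.6] 103 [-46.4 -43.9 -40.8]
wrist -40 0 0 0 0
wrist -30 0 0 0 0
wrist -20 0 0 0 0
wrist -10 0 0 0 0
wrist 0 0 0 0 0
wrist 10 0 0 0 0
wrist 20 0 0 0 0
wrist x 0
```

View pics/t2.png

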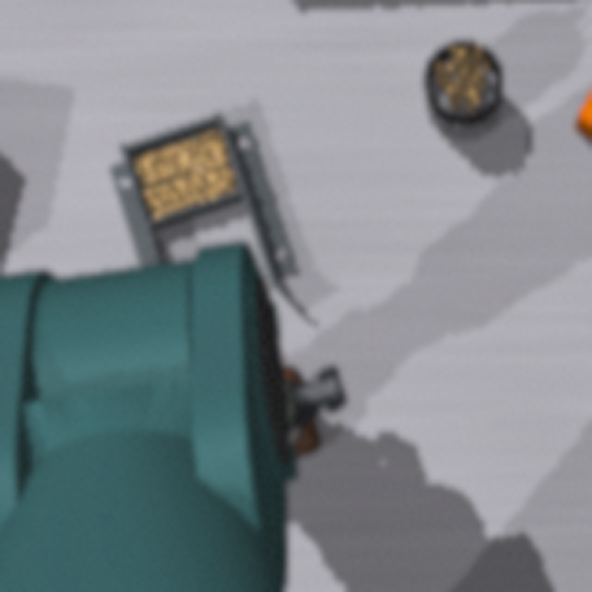

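The picture shows the caddy undisturbed and the jar held in front of its mouth, partly hidden by the arm at about (300,400). The refined caddy origin is (0.5735, 0.1846) at 18.2°. I slide the jar in from here.

Request:
send_rows([
  [[0,0.0024,0],-0.008],
  [[-0.004,0,0],0],
  [[-0.008,0.0001,0],0],
  [[-0.008,0.0001,0],0],
  [[-0.008,0.0001,0],0],
  [[-0.008,0.0001,0],0],
  [[-0.008,0.0001,0],0],
  [[-0.006,0.0001,0],0],
  [[-0.004,0,0],0],
  [[-0.004,0,0],0],
])

```text
time_s: 7.17
ee_pos: [0.5037, 0.1616, 0.0819]
tool_rot: [-0.0, -0.154, 0.988, -0.0]
force: [-4.2, -1.0, 9.8]
grip_width: 0.0592
```

Request:
send_rows([
  [[-0.004,0,0],0],
  [[-0.004,0,0],0],
  [[-0.004,0.0001,0],0],
  [[-0.004,0,0],0],
  [[-0.004,0,0],0],
  [[-0.004,0.0001,0],0],
  [[-0.004,0,0],0],
  [[-0.004,0.0001,0],0],
  [[-0.004,0,0],0],
  [[-0.004,0,0],0],
])

```text
time_s: 8.0
ee_pos: [0.5415, 0.1741, 0.0819]
tool_rot: [-0.0, -0.154, 0.988, -0.0]
force: [-3.7, -2.0, 8.1]
grip_width: 0.0595
```

Request:
send_rows([
  [[-0.004,0,0],0],
  [[-0.004,0,0],0],
  [[-0.004,0,0],0],
  [[-0.004,0,0],0],
  [[-0.004,0,0],0],
  [[-0.003,0,0],0],
  [[-0.003,0,0],0],
  [[-0.003,0,0],0],
  [[-0.002,0,0],0],
  [[0,0,0],0],
])

```text
time_s: 8.83
ee_pos: [0.5714, 0.1836, 0.082]
tool_rot: [0.0, -0.154, 0.988, 0.0]
force: [-1.6, 0.7, 6.4]
grip_width: 0.0588
```

Request:
send_rows([
  [[-0.001,0,0],0],
  [[-0.001,0,0],0],
  [[0,0,0],0],
  [[0,0,0],0],
])

```text
time_s: 9.17
ee_pos: [0.573, 0.1841, 0.082]
tool_rot: [-0.0, -0.154, 0.988, -0.0]
force: [-3.0, -0.5, 7.6]
grip_width: 0.0594
```

```bash
python3 - <<'E'
from h import *
s=read_state();print({k:np.round(s[k],4) for k in("time_s","ee_pos","tool_rot","force","wrist_torque")})
im,d=eyes.get_image("top");a=im[140:300,200:360]
s=read_state();iw,dw=eyes.get_image("wrist");sc,_=eyes.get_image("scene")
o=np.zeros((560,800,3),np.uint8);o[:260,:400]=cv2.resize(iw,(400,260));o[:260,410:670]=cv2.resize(a,(260,260))
o[265:560,:440]=cv2.resize(sc[210:300,290:424],(440,295),interpolation=cv2.INTER_CUBIC)
cv2.imwrite("pics/t3.png",o)
E
```

```text
{'time_s': np.float64(9.1667), 'ee_pos': array([0.573 , 0.1841, 0.082 ]), 'tool_rot': array([-1.000e-04, -1.540e-01,  9.881e-01, -0.000e+00]), 'force': array([-2.974 , -0.5483,  7.6115]), 'wrist_torque': array([-0.2647,  0.4526, -0.0703])}
```

View pics/t3.png

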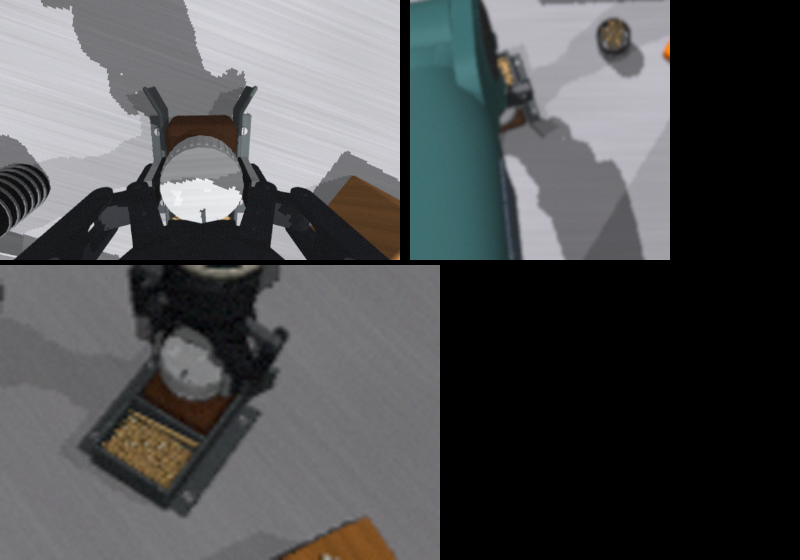

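The wrist view (top left) shows the jar body between the bay walls, with the lid gripped at (203,180). The scene view (bottom left) shows the jar against the back wall beside the toothpick box. TCP is within 1 mm of home, so I unscrew in steps.

Request:
send_rows([
  [[0,0,0],-0.03],
  [[0,0,0],-0.05],
  [[0,0,0],-0.05],
  [[0,0,0],-0.05],
  [[0,0,0],-0.05],
  [[0,0,0],-0.05],
  [[0,0,0],-0.05],
  [[0,0,0],-0.05],
  [[0,0,0],-0.05],
  [[0,0,0],0],
])

```text
time_s: 10.15
ee_pos: [0.5731, 0.1836, 0.0824]
tool_rot: [-0.0, -0.362, 0.932, -0.001]
force: [-5.4, -4.7, 12.9]
grip_width: 0.0593
```

```bash
python3 - <<'E'
from h import *
s=read_state();print({k:np.round(s[k],4) for k in("time_s","ee_pos","tool_rot","force","wrist_torque","grip_width")})
iw,d=eyes.get_image("wrist");cv2.imwrite("pics/w4.png",iw[100:400,150:500])
E
```

```text
{'time_s': np.float64(10.15), 'ee_pos': array([0.5731, 0.1836, 0.0824]), 'tool_rot': array([-1.000e-04, -3.625e-01,  9.320e-01, -6.000e-04]), 'force': array([-5.3948, -4.6671, 12.9195]), 'wrist_torque': array([-0.9943,  0.765 , -0.1352]), 'grip_width': np.float64(0.0593)}
```

View pics/w4.png

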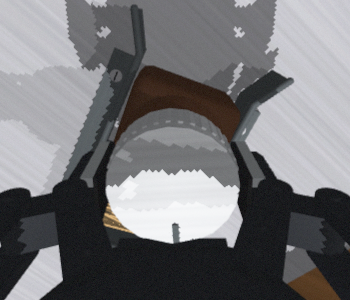

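The dash (175,232) is still centred in the gripper, so the lid isn't slipping, and the walls hold the jar. I continue.

Request:
send_rows([
  [[0,0,0],-0.05],
  [[0,0,0],-0.05],
  [[0,0,0],-0.05],
  [[0,0,0],-0.05],
  [[0,0,0],-0.05],
  [[0,0,0],-0.05],
  [[0,0,0],-0.05],
  [[0,0,0],-0.05],
  [[0,0,0],-0.05],
  [[0,0,0],0],
])

```text
time_s: 11.03
ee_pos: [0.5734, 0.1833, 0.0828]
tool_rot: [0.0, -0.561, 0.828, -0.001]
force: [-5.7, -7.4, 18.1]
grip_width: 0.0589
```

Request:
send_rows([
  [[0,0,0],-0.05],
  [[0,0,0],-0.05],
  [[0,0,0],-0.05],
  [[0,0,0],-0.05],
  [[0,0,0],0],
  [[0,0,0],0],
])

```text
time_s: 11.53
ee_pos: [0.5738, 0.1834, 0.0829]
tool_rot: [0.0, -0.64, 0.768, -0.001]
force: [-2.3, -7.7, 18.6]
grip_width: 0.0589
```

```bash
python3 - <<'E'
from h import *
s=read_state();print({k:np.round(s[k],4) for k in("time_s","ee_pos","tool_rot","force","wrist_torque","grip_width")})
iw,d=eyes.get_image("wrist");cv2.imwrite("pics/w5.png",cv2.resize(iw[100:350,150:500],None,fx=2,fy=2))
c=cloud("wrist",d,s);p=c[d>0];m=(np.hypot(p[:,0]-.5735,p[:,1]-.1846)<.024)&(p[:,2]>.07)
print("lid top",np.median(p[m],0))
n=np.linalg.svd(p[m][::5]-p[m].mean(0))[2][2];print(n)
m=(np.hypot(p[:,0]-.5735,p[:,1]-.1846)<.06)&(p[:,2]>.036)&(p[:,2]<.05);print(cv2.minAreaRect(p[m,:2].astype(np.float32)),np.percentile(p[m,2],[10,50,90]))
E
```

```text
{'time_s': np.float64(11.5333), 'ee_pos': array([0.5738, 0.1834, 0.0829]), 'tool_rot': array([ 2.000e-04, -6.400e-01,  7.684e-01, -1.200e-03]), 'force': array([-2.3198, -7.6834, 18.552 ]), 'wrist_torque': array([-1.3985,  0.5882, -0.0561]), 'grip_width': np.float64(0.0589)}
lid top [0.57242858 0.17415487 0.08888951]
[0.22264561 0.94444222 0.24178054]
((0.5742675065994263, 0.17916785180568695), (0.06426224857568741, 0.054540861397981644), 21.69527244567871) [0.03906072 0.04334124 0.04792604]
```

View pics/w5.png

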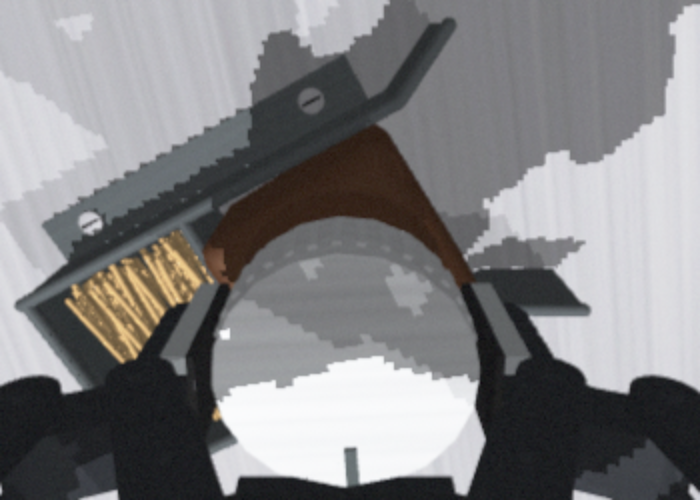

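The dash (350,465) is still centred in the jaws and the gripper has turned 62°. The jar sits about 3.5° against the walls, so the lid has turned about 58° relative to it. I add a few degrees, then lift slowly while watching the force.

Request:
send_rows([
  [[0,0,0],-0.04],
  [[0,0,0],-0.04],
  [[0,0,0],0],
  [[0,0,-0.001],0],
  [[0,0,-0.001],0],
  [[0,0,-0.001],0],
  [[0,0,0],0],
])

```text
time_s: 12.17
ee_pos: [0.5738, 0.1836, 0.0853]
tool_rot: [0.0, -0.67, 0.742, -0.001]
force: [1.2, -5.5, 7.1]
grip_width: 0.0592
```

Request:
send_rows([
  [[0,0,-0.001],0],
  [[0,0,-0.001],0],
  [[0,0,-0.001],0],
  [[0,0,0],0],
  [[0,0,0],0],
])

```text
time_s: 12.58
ee_pos: [0.5729, 0.184, 0.0875]
tool_rot: [-0.0, -0.671, 0.742, 0.0]
force: [-0.3, -1.8, -1.4]
grip_width: 0.0591
```

Request:
send_rows([
  [[0,0,-0.001],0],
  [[0,0,-0.001],0],
  [[0,0,0],0],
  [[0,0,0],0],
])

```text
time_s: 12.92
ee_pos: [0.5731, 0.1841, 0.0898]
tool_rot: [-0.0, -0.671, 0.742, 0.0]
force: [-1.0, -1.6, -1.6]
grip_width: 0.0593
```

```bash
python3 - <<'E'
from h import *
s=read_state();print({k:np.round(s[k],4) for k in("time_s","ee_pos","force","wrist_torque","grip_width")})
iw,d=eyes.get_image("wrist");c=cloud("wrist",d,s);p=c[d>0]
b=iw[d>0].astype(int);brown=(b[:,2]>b[:,0]+20)&(b[:,2]<110)
m=(np.hypot(p[:,0]-.5735,p[:,1]-.1846)<.055)&brown;z=p[m,2];print(len(z),np.histogram(z,bins=np.arange(.03,.07,.003)))
E
```

```text
{'time_s': np.float64(12.9167), 'ee_pos': array([0.5731, 0.1841, 0.0898]), 'force': array([-0.9751, -1.6278, -1.6099]), 'wrist_torque': array([-0.3486,  0.1795, -0.0519]), 'grip_width': np.float64(0.0593)}
4027 (array([  80,   84,  192,  520, 1314,  465,  448,  393,   81,    0,    0,
          0,    0]), array([0.03 , 0.033, 0.036, 0.039, 0.042, 0.045, 0.048, 0.051, 0.054,
       0.057, 0.06 , 0.063, 0.066, 0.069]))
```

The jar stays down (its shoulder is still at 43–45 mm) and only about the lid's weight is on the wrist. I raise the rest of the way.

Request:
send_rows([
  [[0,0,-0.002],0],
  [[0,0,-0.004],0],
  [[0,0,-0.005],0],
  [[0,0,-0.006],0],
  [[0,0,-0.006],0],
  [[0,0,-0.005],0],
  [[0,0,-0.003],0],
  [[0,0,-0.002],0],
  [[0,0,0],0],
  [[0,0,0],0],
])

```text
time_s: 13.8
ee_pos: [0.5732, 0.184, 0.1227]
tool_rot: [-0.0, -0.671, 0.742, 0.0]
force: [0.0, -0.1, -0.5]
grip_width: 0.0595
```

Request:
send_rows([
  [[0,0,0],0],
  [[0,0,0],0],
  [[0,0,0],0],
  [[0,0,0],0],
  [[0,0,0],0],
])

```text
time_s: 14.22
ee_pos: [0.5732, 0.1841, 0.1227]
tool_rot: [-0.0, -0.671, 0.742, 0.0]
force: [-0.2, -0.6, -0.8]
grip_width: 0.0591
```

```bash
python3 - <<'E'
from h import *
s=read_state();print({k:np.round(s[k],4) for k in("time_s","ee_pos","qvel","force","wrist_torque","grip_width")})
iw,d=eyes.get_image("wrist");c=cloud("wrist",d,s);sc,ds=eyes.get_image("scene")
p=c[d>0];b=iw[d>0].astype(int);brown=(b[:,2]>b[:,0]+20)&(b[:,2]<110)
q=p[(np.hypot(p[:,0]-.5735,p[:,1]-.1846)<.055)&brown];print(np.histogram(q[:,2],bins=np.arange(.03,.09,.003))[0])
t=p[(np.hypot(p[:,0]-.5735,p[:,1]-.1846)<.04)&(p[:,2]>.12)&(p[:,2]<.135)];print(len(t),len(t) and cv2.minEnclosingCircle(t[:,:2].astype(np.float32)),len(t) and np.median(t[:,2]))
o=np.zeros((590,640,3),np.uint8);o[:290,:464]=cv2.resize(iw,(464,290));o[295:590,:440]=cv2.resize(sc[210:300,290:424],(440,295),interpolation=cv2.INTER_CUBIC)
cv2.imwrite("pics/f.png",o)
E
```

```text
{'time_s': np.float64(14.2167), 'ee_pos': array([0.5732, 0.1841, 0.1227]), 'qvel': array([ 0.0007, -0.0004,  0.0008, -0.0009, -0.0007,  0.0003]), 'force': array([-0.2243, -0.5839, -0.7754]), 'wrist_torque': array([0.0145, 0.0599, 0.0104]), 'grip_width': np.float64(0.0591)}
[ 47  49 118 363 967 332 362 470 316  20  22  16  25  90 314  57  30   3
   0]
14259 ((0.5733952522277832, 0.1780843585729599), 0.03882398083806038) 0.1274909180204657
```

View pics/f.png

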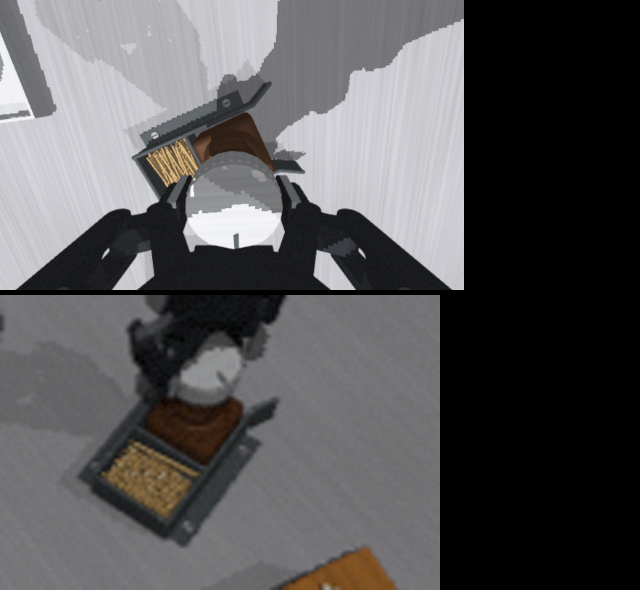

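The wrist view shows the lid level in the jaws at (235,195). In both views the jar stands in the bay below it, its shoulder at 43–45 mm and its neck visible up to about 80 mm. Lid top is at 127 mm, so its lower edge is about 19 mm above the rim, and the wrist carries only the lid's weight. I hand in the job.

```bash
python3 -c "
from h import *
print(manip.job_done()); print(read_state()['ee_pos'])"
```

```text
the job is handed in; nothing more can be done
None
the job is handed in; nothing more can be done
```

I slid the jar by its gripped lid into the caddy's bay without lifting it. There I turned the lid about 62° counter-clockwise relative to the jar (gripper 66°, less about 4° of play in the bay). I then raised it straight up and handed the job in at about 14 s of the 61 s allowed; no verdict is reported.

**Last checks:**
- **Lid:** its top was at 127 mm, so the lower edge was about 19 mm above the rim. It was held still in the jaws (59 mm opening), and only about its own weight, 0.8 N, was on the wrist. I judged it level from the picture.
- **Jar:** its shoulder was still at 43–45 mm, so it was standing on the counter in the bay, and the gripper was about 1 mm from home when the jar went in.
- **Bystanders:** the path stayed clear of all three. The skewer cup and napkin box looked undisturbed in later pictures, but I did not re-measure them or look at the paper cups again at the end.

**Checks that failed or disagreed:**
- A circle fit on the lid's top from the wrist camera gave a 39 mm radius, because finger points were mixed in, so I did not use it for centring. Centring over the mouth rests on the tool position.
- A plane fit meant to check the lid's level part-way through the turn was spoiled the same way, so I did not use that either.
- Reading the tool position after hand-in returned nothing.

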